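# Shut the display box and stand it on end against the bookend

## Task

Put the display box away: while it still leans in its wooden stand, lower its hinged lid fully shut. Then take the shut box out and stand it upright on end on the table, centred on the front face of the bookend with its back flush against it and the lid facing away, pressing it up gently and never letting it drop; leave the other things on the table where they are.

Things in the scene. Friction and masses are not known exactly. Their poses are not given: they have to be found in the camera images.
- box: dark lacquered box with grey lid and brass hasp (fixed to the lid, ignore it), loose, about 0.4 kg. Shut: 127 mm along x (hasp 3 mm more at -x), 169 along y (its length), 47 along z (base 0-28, lid 29-47). Origin: centre of its flat back (underside of the base); z points out through the lid, +x to the hinged long side. Leans in the stand, lid toward the robot, -y end up, hinge at the left
- box_grip (a point): a good place to grip the shut box across its 47 mm thickness: middle of its width, 34 mm below the end that is uppermost in the stand (box frame x 0, y -50, z 23.5 mm; same axes). The 65 mm below that end stand clear of the backrest. Grip firmly: the weight hangs 50 mm below this point
- box_lid (a joint): opening angle of the box's lid (rad): 0 shut, 1.83 fully open. The hinge line runs along the box's y axis at x = +63 mm, z = +28 mm; a stiff hinge (about 0.2 N m) holds the lid where it is left. At the start it is part open
- lid_edge (a point): point on the outer face of the lid, half-way along the box and 16 mm in from the lid's free long edge (at x = -45, y = 0, z = 46.5 mm in the box frame when shut); its axes are the lid's, z out of the outer face
- stand: wooden display stand, fixed; 150 mm (x) by 120 mm (y), 115 mm high. Origin: centre of its underside, front to -x. Its backrest rises toward +x at 50 degrees from level, its top edge 100 mm up the slope from a 40 mm ledge square to it; they meet 30 mm in front of the origin, 36 mm up. The box's back lies on the backrest, one end on the ledge
- bookend: dark steel bookend, fixed to the table: upright plate 110 mm wide, 90 mm high, 6 mm thick, with a 60 mm foot and two braces behind it (+x). Origin: middle of the lower edge of the plate's flat front face, at table height; -x points out of that face, toward the place where the box shall stand
- paddle: bystander, to be left alone: wooden press paddle, 70x120 mm board 10 mm thick with a turned knob, 41 mm high, lying behind the display stand. Origin: centre of its underside
- jar_a: bystander, to be left alone: screw-lid jar with a black lid, 63 mm wide, 66 mm high. Origin: centre of its underside
- jar_b: bystander, to be left alone: white screw-lid jar, 48 mm wide, 40 mm high. Origin: centre of its underside
- stamp: bystander, to be left alone: small hand stamp, 20x32 mm block with a dark turned handle, 54 mm high. Origin: centre of its underside
- cards: bystander, to be left alone: stack of blank white cards, 77x65x17 mm. Origin: centre of its underside
- tape: bystander, to be left alone: roll of brown tape, 96 mm wide, 48 mm high. Origin: centre of its underside
- vial: bystander, to be left alone: small yellow screw-cap vial, 22 mm wide, 29 mm high. Origin: centre of its underside

How it is judged:
By the outcome, as a careful person would: the job done as asked, in the order asked, and still so for the second after the job is handed in, with the robot touching nothing.
It also fails if it takes over 72 s, if anything falls off the work surface, if the arm or the gripper's body presses on something with over 40 N, if the wrist force passes 120 N, or if a joint passes its speed limit or range.

## Robot

A 7-joint arm with a two-finger parallel gripper is mounted at the origin on a cart in front of the work surface, level with it; the furniture and walls round the work are solid. World frame = base frame: x ahead of the robot, y to its left, z up, the work surface at z = 0. Lengths are in m, angles in rad, forces in N, time in s.
With the tool pointing down it reaches from about 0.425 to 0.825 m from the base axis. Payload 3.6 kg.
Tool frame: the origin (TCP) lies midway between the tips of the shut fingers; the grasp point (between the pads) lies grip_depth behind it (grip_depth is the distance from the TCP to the grasp point, in m); z points along the fingers, x is the direction in which the jaws open and shut, and the axes are right-handed (so a half turn about z gives the same grasp; the last joint's range is limited). The gripper opens to 85 mm and grips with 20 to 120 N. Pads are 22 mm wide; open, the fingers measure 114 mm over their backs; the gripper's body (76 mm by 85 mm) begins 54 mm behind the grasp point. The pads swing forward as they close: fully open they stand 13 mm farther back than shut.
Start: joints at [-1.256, 0.615, -0.013, 1.423, 0.008, 1.103, -0.04], TCP at [0.218, 0.612, 0.209] pointing down, gripper open.
Joint ranges: [-3.12, 3.12], [-0.3, 2.06], [-1.34, 1.32], [0.26, 2.42], [-1.36, 4.5], [0.01, 1.98], [-2.84, 2.84]. Speed limits (rad/s): [2.79, 2.79, 3.14, 3.14, 3.14, 3.14, 3.14].

## Interface

Orientations are given as a rotation vector (axis times angle).
In Python, from rig import move_ptp, move_l, move_joints, grip, wait, ik, camera, Unreachable, hand_in, current_time, current_qpos, current_joint_vel, current_tau, current_tool_pos, current_ee_rot, current_ft_force, current_wrist_torque, current_gripper_width, grip_depth gives the robot as it stands. The module is installed in compiled form; this text tells all that it offers. Calls block until the motion is done:
- move_ptp(position, orientation): joint-space move of the TCP to a pose.
- move_l(position, attitude=None, speed=0.15): straight line of the TCP; attitude=None keeps the orientation; speed is the mean speed in m/s.
- move_joints(angles): joint-space move.
- grip(opening, strength=None): finger opening in m; strength is the grip in N (None keeps the last); returns when the fingers have stopped.
- wait(seconds).
- ik(position, orientation): joint angles nearest the present ones, or None.
- camera(name): name is "scene" or "top" or "wrist"; returns a dict with "pixels" (384x512x3 uint8, blue, green, red), "fx", "fy", "cx", "cy" (pixels), "rvec" (rotation vector, rad) and "tvec" (3), from world to camera coordinates, as OpenCV has them; the wrist camera has in their place "mount" (4x4, takes a point from camera to tool coordinates, whose origin is the TCP and whose axes are the tool frame's). Camera axes: x right, y down, z forward; pixel columns grow to the right and rows downward; lengths in m; the calibration is good to about 2 mm. A picture is of the moment at which its call begins: read the wrist's pose just before it. There is no depth.
A pose or a line that the arm cannot do raises Unreachable and nothing moves.
- hand_in(): hands the job in, once; it reports no verdict.
Readings, each from a call of its own:
- current_time(): time.
- current_qpos(): joint angles.
- current_joint_vel(): joint speeds.
- current_tau(): joint torques, N m.
- current_tool_pos(): TCP position.
- current_ee_rot(): TCP orientation.
- current_ft_force(): force on the tool from outside, world axes, zero at the start.
- current_wrist_torque(): the same for the moment, N m.
- current_gripper_width(): finger opening in m.
Only numpy, scipy, OpenCV 4.12 (cv2) and the standard library are available. Lean on these libraries where they do the work, as an engineer would, in place of code of your own. Each camera call takes 0.05 s, during which the arm holds its last target. There are 200 camera calls.

## Working session

There is one attempt and no reset: what is moved stays moved. The work goes in short steps, each a Python script; the robot and the scene stay as the last script left them, time stands still between calls to the robot, and variables do not carry over. Pictures are saved under pics/ and viewed, on a budget of 10 in all, crops included, one or two more only if the job needs it, and the job is handed in when it is done.

```bash
mkdir -p pics
python3 - <<'E'
from rig import *
import cv2,numpy as np,json
print(grip_depth if not callable(grip_depth) else grip_depth(),current_time(),current_tool_pos(),current_ee_rot(),current_gripper_width())
for n in("scene","top"):
    c=camera(n);print(n,{k:np.round(v,4).tolist() for k,v in c.items() if k!="pixels"})
    cv2.imwrite(f"pics/{n}0.png",cv2.resize(c["pixels"],(800,600),interpolation=cv2.INTER_CUBIC))
    cv2.imwrite(f"pics/raw_{n}0.png",c["pixels"])
E
```

```text
0.0187 0.0 [0.2175457  0.61163161 0.20809215] [ 2.56558889  1.81046168 -0.00336314] 0.08579434496990503
scene {'fx': 360.6685, 'fy': 360.6685, 'cx': 248.9944, 'cy': 188.9292, 'rvec': [0.3026, -2.5735, 1.5548], 'tvec': [0.5214, 0.1284, 0.9872]}
top {'fx': 480.6695, 'fy': 480.6695, 'cx': 261.1858, 'cy': 185.0561, 'rvec': [2.1787, -2.2033, 0.0758], 'tvec': [0.0612, 0.5239, 1.6258]}
```

View pics/scene0.png

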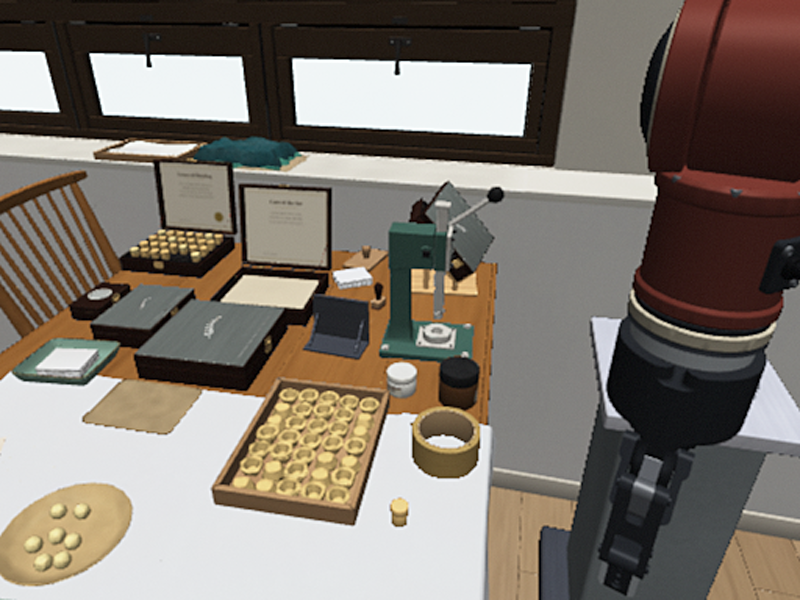

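View pics/top0.png

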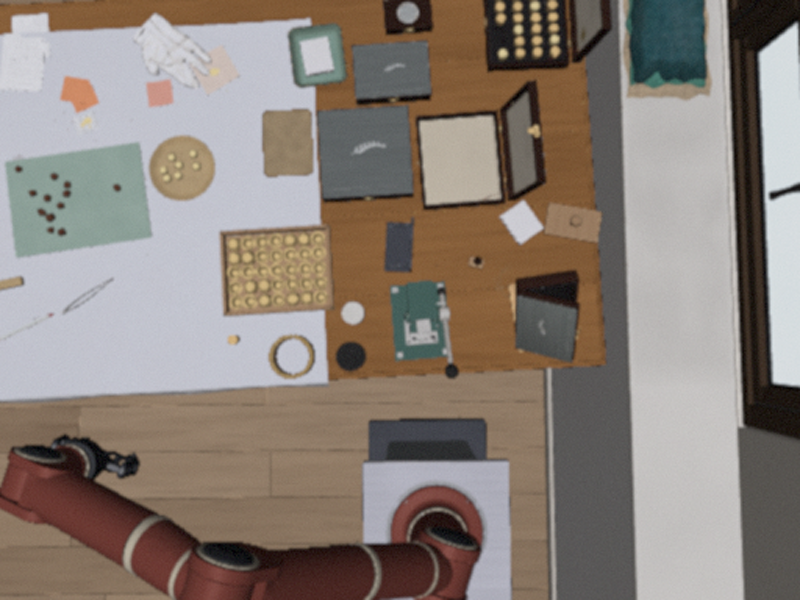

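```bash
cat > h.py <<'E'
from rig import *
import cv2,numpy as np
from scipy.spatial.transform import Rotation as R
def cam(n):
    if n=="wrist":
        p=np.array(current_tool_pos());r=R.from_rotvec(current_ee_rot()).as_matrix();c=camera(n)
        T=np.eye(4);T[:3,:3]=r;T[:3,3]=p;W=np.linalg.inv(T@np.array(c["mount"]))
        c["Rm"],c["t"]=W[:3,:3],W[:3,3]
    else:
        c=camera(n);c["Rm"]=R.from_rotvec(c["rvec"]).as_matrix();c["t"]=np.array(c["tvec"])
    return c
def proj(c,P):
    q=np.atleast_2d(P)@c["Rm"].T+c["t"];return np.c_[c["fx"]*q[:,0]/q[:,2]+c["cx"],c["fy"]*q[:,1]/q[:,2]+c["cy"]]
def ray(c,u,v):
    o=-c["Rm"].T@c["t"];d=c["Rm"].T@np.array([(u-c["cx"])/c["fx"],(v-c["cy"])/c["fy"],1.]);return o,d/np.linalg.norm(d)
def onz(c,u,v,z=0.):
    o,d=ray(c,u,v);return o+d*(z-o[2])/d[2]
def crop(c,x0,y0,w,h,W,H):
    return cv2.resize(c["pixels"][y0:y0+h,x0:x0+w],(W,H),interpolation=cv2.INTER_CUBIC)
E
python3 - <<'E'
from h import *
t=cam("top");s=cam("scene")
for nm,u,v,z in[("stand",545,318,.1),("bookend",399,246,.05),("jarb",352,313,.04),("jara",351,355,.066),("stamp",477,262,.05),("cards",521,222,.017),("paddle",573,222,.02),("handle",452,370,.2),("pressL",392,357,0),("pressU",444,284,0),("tape",292,356,.048),("boxopenR",540,190,.05),("edge",328,383,0),("edgeR",604,365,0),("wall",620,200,0),("sill",622,300,.2)]:
    print(nm,onz(t,u*.64,v*.64,z).round(3))
m=np.hstack([crop(t,240,135,150,110,800,587)])
cv2.imwrite("pics/t1.png",m)
m=crop(s,190,110,136,100,800,588);cv2.imwrite("pics/s1.png",m)
w=cam("wrist");print(w["mount"],w["fx"],w["cx"],w["cy"])
E
```

```text
stand [ 0.456 -0.227  0.1  ]
bookend [0.616 0.074 0.05 ]
jarb [0.473 0.177 0.04 ]
jara [0.384 0.178 0.066]
stamp [ 0.579 -0.093  0.05 ]
cards [ 0.67  -0.195  0.017]
paddle [ 0.668 -0.309  0.02 ]
handle [ 0.356 -0.027  0.2  ]
pressL [0.377 0.092 0.   ]
pressU [ 0.536 -0.024  0.   ]
tape [0.383 0.305 0.048]
boxopenR [ 0.734 -0.232  0.05 ]
edge [0.322 0.233 0.   ]
edgeR [ 0.354 -0.373  0.   ]
wall [ 0.72  -0.419  0.   ]
sill [ 0.487 -0.359  0.2  ]
[[ 9.99999886e-01  1.19958813e-05  4.76430370e-04  4.16505535e-05]
 [-1.37493768e-04  9.64438253e-01  2.64308224e-01 -6.67688417e-02]
 [-4.56317064e-04 -2.64308260e-01  9.64438145e-01 -1.62982200e-01]
 [ 0.00000000e+00  0.00000000e+00  0.00000000e+00  1.00000000e+00]] 344.62635264428286 258.55591438917315 198.08867747207495
```

View pics/t1.png

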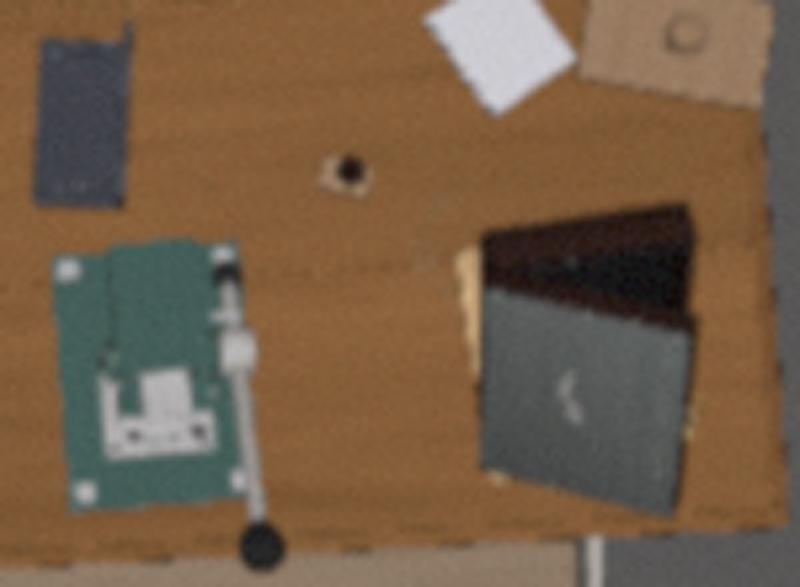

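View pics/s1.png

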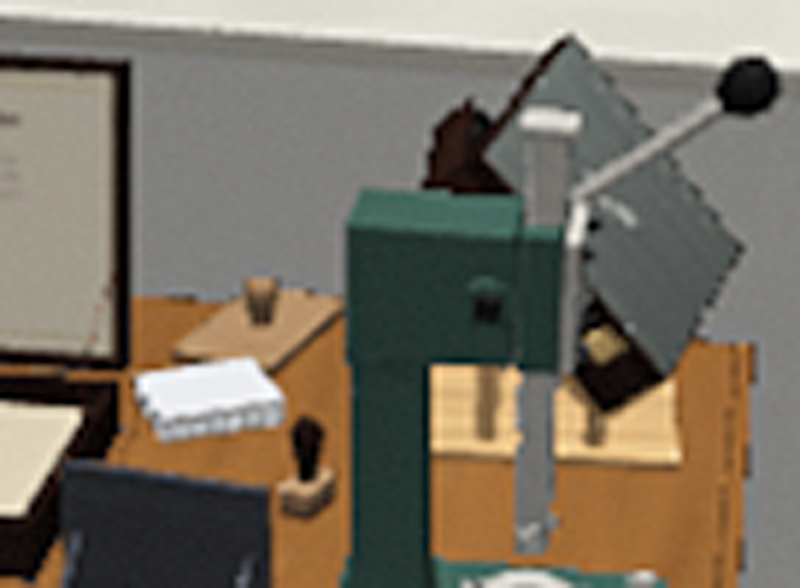

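```bash
cat > fit.py <<'E'
from h import *
from scipy.optimize import least_squares
S,C=np.sin(np.radians(50)),np.cos(np.radians(50))
RB=np.array([[0,-C,-S],[1,0,0],[0,-S,C]])  # box axes in stand frame (cols x,y,z)
OB=np.array([-.03+.0845*C,0,.036+.0845*S])
def box2w(p,P):  # p=sx,sy,yaw
    Rz=R.from_euler('z',p[2]).as_matrix();return (np.atleast_2d(P)@RB.T+OB)@Rz.T+[p[0],p[1],0]
def lid(P,th):   # shut box-frame coords -> opened
    P=np.atleast_2d(P)-[.063,0,.028];c,s=np.cos(th),np.sin(th)
    return np.c_[P[:,0]*c+P[:,2]*s,P[:,1],-P[:,0]*s+P[:,2]*c]+[.063,0,.028]
E
python3 - <<'E'
from fit import *
t=cam("top");s=cam("scene")
L=np.array([[.0635,-.0845,.047],[-.0635,-.0845,.047],[-.0635,.0845,.047],[.0635,.0845,.047]])
pt=np.array([[483,288],[692,330],[675,512],[482,468]])/5.333+[240,135]
ps=np.array([[488,155],[572,36],[743,247],[665,378]])/5.882+[190,110]
f=lambda p:np.r_[(proj(t,box2w(p,lid(L,p[3])))-pt).ravel(),(proj(s,box2w(p,lid(L,p[3])))-ps).ravel()]
for th0 in(.4,1.,1.5):
    r=least_squares(f,[.45,-.22,0,th0]);print(r.x.round(4),r.cost,r.fun.round(1))
p=r.x;print(box2w(p,lid([[-.045,0,.0465]],p[3])),box2w(p,[[0,-.05,.0235]]), box2w(p,lid(L,p[3])).round(3))
print("camS",-s["Rm"].T@s["t"])
for u,v,z in[(128,22,.09),(130,40,.09),(123,205,.09),(40,40,0),(35,205,0),(262,547,.25),(238,495,0),(72,510,0),(55,255,0)]:
    print((u,v),onz(t,u/5.333+240,v/5.333+135,z).round(4))
for q in ([.62,.0,.30],[.45,-.22,.33],[.6,.03,.15]):
  for a in range(0,360,45):
    o=(R.from_euler('z',a,degrees=True)*R.from_rotvec([np.pi,0,0])).as_rotvec();j=ik(q,o);print(q,a,None if j is None else np.round(j,2))
E
```

```text
[ 0.465  -0.2289  0.1384  0.464 ] 6.976335864801111 [-1.2 -0.1  1.5  0.2  0.9  0.9 -1.5  0.9 -1.2 -0.5 -0.8 -1.5 -0.5 -0.2
  0.7  0.4]
[ 0.465  -0.2289  0.1384  0.464 ] 6.976335864760958 [-1.2 -0.1  1.5  0.2  0.9  0.9 -1.5  0.9 -1.2 -0.5 -0.8 -1.5 -0.5 -0.2
  0.7  0.4]
[ 0.465  -0.2289  0.1384  0.464 ] 6.976335864737873 [-1.2 -0.1  1.5  0.2  0.9  0.9 -1.5  0.9 -1.2 -0.5 -0.8 -1.5 -0.5 -0.2
  0.7  0.4]
[[ 0.42208394 -0.26045389  0.16042998]] [[ 0.50306028 -0.22362386  0.15413849]] [[ 0.499 -0.152  0.194]
 [ 0.472 -0.27   0.231]
 [ 0.364 -0.285  0.101]
 [ 0.391 -0.167  0.065]]
camS [0.3194581  0.91274072 0.57250144]
(128, 22) [0.6709 0.0447 0.09  ]
(130, 40) [0.6597 0.0436 0.09  ]
(123, 205) [0.5578 0.0491 0.09  ]
(40, 40) [0.6742 0.101  0.    ]
(35, 205) [0.5664 0.1053 0.    ]
(262, 547) [ 0.3555 -0.0231  0.25  ]
(238, 495) [ 0.3776 -0.0236  0.    ]
(72, 510) [0.3693 0.0834 0.    ]
(55, 255) [0.5338 0.0927 0.    ]
[0.62, 0.0, 0.3] 0 [-0.34  0.54  0.53  1.38 -0.27  1.29  0.2 ]
[0.62, 0.0, 0.3] 45 [-0.24  0.52  0.35  1.38 -0.18  1.28  0.9 ]
[0.62, 0.0, 0.3] 90 [-0.15  0.5   0.19  1.38 -
[... 706 characters left out ...]
.33  0.45  1.14  1.66 -0.42  1.31 -1.47]
[0.45, -0.22, 0.33] 270 [-0.28  0.41  1.03  1.66 -0.36  1.28 -0.75]
[0.45, -0.22, 0.33] 315 [-0.27  0.4   1.02  1.66 -0.36  1.28  0.03]
[0.6, 0.03, 0.15] 0 [-0.33  0.63  0.4   1.66 -0.29  0.92  0.18]
[0.6, 0.03, 0.15] 45 [-0.21  0.6   0.2   1.65 -0.15  0.9   0.83]
[0.6, 0.03, 0.15] 90 [-0.09  0.6   0.01  1.65 -0.    0.9   1.49]
[0.6, 0.03, 0.15] 135 [ 0.03  0.6  -0.19  1.64  0.14  0.91  2.14]
[0.6, 0.03, 0.15] 180 [ 0.17  0.63 -0.43  1.64  0.31  0.94  2.78]
[0.6, 0.03, 0.15] 225 [-0.68  0.86  1.13  1.67 -0.84  1.18 -1.68]
[0.6, 0.03, 0.15] 270 [-0.51  0.7   0.73  1.66 -0.53  0.99 -1.17]
[0.6, 0.03, 0.15] 315 [-0.43  0.66  0.57  1.66 -0.42  0.95 -0.49]
```

```bash
cat >> fit.py <<'E'
P0=np.array([.465,-.2289,.1384])
def axes(p): # box axes in world
    return R.from_euler('z',p[2]).as_matrix()@RB
def ori(z,x):
    z=z/np.linalg.norm(z);x=x-z*(x@z);x/=np.linalg.norm(x);return R.from_matrix(np.c_[x,np.cross(z,x),z]).as_rotvec()
def tri(c1,a,c2,b):
    o,d=ray(c1,*a);q,e=ray(c2,*b);k=np.linalg.lstsq(np.c_[d,-e],q-o,rcond=None)[0];return (o+d*k[0]+q+e*k[1])/2
E
python3 - <<'E'
from fit import *
t=cam("top");s=cam("scene");T=lambda u,v:(u/5.333+240,v/5.333+135);Sc=lambda u,v:(u/5.882+190,v/5.882+110)
print("ball",tri(t,T(262,547),s,Sc(748,88)))
print("rackTop",tri(t,T(238,348),s,Sc(550,120)))
A=axes(P0);bx,by,bz=A.T
le=lid([[-.045,0,.0465]],.6)
p1=box2w(P0,le)[0];p0=box2w(P0,[[-.045,0,.0465]])[0];print("edge",p1,p0)
for tilt in(50,40,30,20,10,0):
    a=np.radians(tilt);f=np.array([np.cos(P0[2]),np.sin(P0[2]),0]);z=f*np.sin(a)-np.array([0,0,np.cos(a)])
    for nm,x in(("x",bx),("-x",-bx),("y",by),("-y",-by)):
        js=[ik(p-z*k,ori(z,x)) for p,k in((p1,.06),(p1,0),(p0,0))]
        print(tilt,nm,[None if j is None else np.round(j,2).tolist() for j in js])
g=box2w(P0,[[0,-.05,.0235]])[0]
for ph in(-30,-15,0,15,30):
  for sg in(1,-1):
    a=np.radians(ph);z=by*np.cos(a)+bx*np.sin(a);js=[ik(g+z*(.0187-k),ori(z,sg*bz)) for k in(.12,.06,0)]
    print("grasp",ph,sg,[None if j is None else np.round(j,2).tolist() for j in js])
E
```

```text
ball [ 0.35697719 -0.02117689  0.28045027]
rackTop [ 0.45403467 -0.0121511   0.26151268]
edge [ 0.41215108 -0.25210319  0.16774143] [ 0.46001073 -0.2750294   0.13062038]
50 x [None, None, [1.62, 0.91, -1.15, 2.35, 2.85, 0.26, -0.22]]
50 -x [None, None, [1.54, 0.81, -0.97, 2.35, 3.51, 0.27, 2.25]]
50 y [None, None, [0.34, 0.82, 0.93, 2.39, 4.47, 1.42, -0.39]]
50 -y [None, None, [1.62, 0.91, -1.15, 2.35, 2.85, 0.26, -1.79]]
40 x [[0.69, 0.28, 0.37, 2.36, -1.36, 0.75, -2.38], [1.63, 0.61, -1.11, 2.35, 1.92, 0.02, 0.54], [1.54, 0.79, -1.12, 2.27, 1.91, 0.18, 0.58]]
40 -x [[0.69, 0.28, 0.37, 2.36, -1.36, 0.75, 0.76], [1.63, 0.61, -1.11, 2.35, 1.92, 0.02, -2.6], [1.54, 0.79, -1.12, 2.27, 1.91, 0.18, -2.56]]
40 y [[0.69, 0.28, 0.37, 2.36, -1.36, 0.75, -0.81], [1.63, 0.61, -1.11, 2.35, 1.92, 0.02, 2.11], [1.54, 0.79, -1.12, 2.27, 1.91, 0.18, 2.16]]
40 -y [[0.99, 0.26, -0.01, 2.35, -1.33, 0.64, 2.28], [1.63, 0.61, -1.11, 2.35, 1.92, 0.02, -1.03], [1.54, 0.79, -1.12, 2.27, 1.91, 0.18, -0.99]]
30 x [[0.01, 0.39, 1.14, 2.26, -1.18, 0.94, -2.63], [0.23, 0.42, 0.75, 2.29, -1.34, 0.75, -2.54], [1.2
[... 2720 characters left out ...]
1], [-0.13, 0.89, 0.53, 1.45, 0.13, 1.39, 0.5]]
grasp 0 1 [[-0.1, 1.06, 0.94, 0.94, -0.3, 1.94, -2.32], [-0.19, 1.12, 1.13, 1.16, -0.41, 1.81, -2.17], [-0.22, 1.14, 1.13, 1.33, -0.42, 1.65, -2.13]]
grasp 0 -1 [[0.03, 0.97, 0.5, 0.93, -0.04, 1.92, 0.6], [0.02, 0.93, 0.49, 1.15, -0.02, 1.74, 0.59], [0.02, 0.92, 0.47, 1.32, -0.02, 1.57, 0.58]]
grasp 15 1 [None, [0.07, 1.06, 0.75, 1.01, -0.34, 1.95, -2.37], [-0.08, 1.18, 1.13, 1.22, -0.55, 1.88, -2.09]]
grasp 15 -1 [None, [0.17, 1.0, 0.44, 1.01, -0.17, 1.92, 0.61], [0.16, 0.97, 0.41, 1.21, -0.15, 1.74, 0.61]]
grasp 30 1 [None, None, [0.14, 1.1, 0.75, 1.14, -0.49, 1.97, -2.31]]
grasp 30 -1 [None, None, [0.28, 1.02, 0.38, 1.13, -0.31, 1.89, 0.62]]
```

Run:
```python
from fit import *
D=np.array([0,0,-1.])
try: move_l([.2175,.6116,.40],speed=.3)
except Unreachable: print("unr"); move_ptp([.3,.5,.42],current_ee_rot())
o=ori(D,np.array([-.04*-1,1,0.]))
print(ik([.6,.0,.32],o))
move_ptp([.5,.2,.42],o); move_ptp([.61,.0,.34],o)
c=cam("wrist");np.savez("pics/w1.npz",pix=c["pixels"],Rm=c["Rm"],t=c["t"],fx=c["fx"],fy=c["fy"],cx=c["cx"],cy=c["cy"])
cv2.imwrite("pics/w1.png",cv2.resize(c["pixels"],(800,600),interpolation=cv2.INTER_CUBIC))
A=axes(P0);bx,by,bz=A.T
a=np.radians(20);f=np.array([np.cos(P0[2]),np.sin(P0[2]),0]);z=f*np.sin(a)+D*np.cos(a)
print(current_time(),current_qpos(),current_ft_force())
```

```text
[-0.24939317  0.46962004  0.35297264  1.40118324 -0.16310411  1.29945149
  1.64291454]
4.0583 [-0.18735539  0.46961639  0.25051877  1.32773836 -0.1174609   1.35699987
  1.59729092] [-1.06209249  0.79797991 -0.27507094]
```

View pics/w1.png

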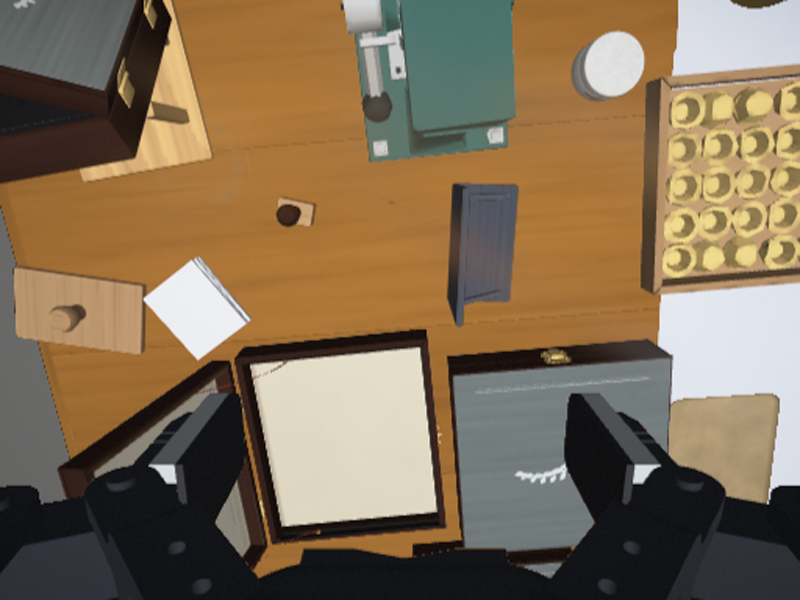

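Run:
```python
import cv2
m=cv2.imread("pics/w1.png")
import numpy as np
p=np.load("pics/w1.npz")["pix"][110:215,275:345]
cv2.imwrite("pics/w1c.png",cv2.resize(p,(400,600),interpolation=cv2.INTER_CUBIC))
```

```text
(no output)
```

View pics/w1c.png

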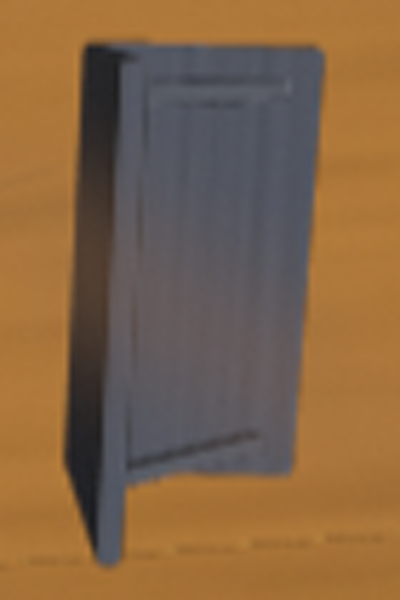

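Run:
```python
from fit import *
w=dict(np.load("pics/w1.npz"));t=cam("top")
L=np.array([[0,.055,0],[0,-.055,0],[0,.055,.09],[0,-.055,.09]])
px=np.array([[84,48],[66,463],[121,60],[97,562]])/5.714+[275,110]
def g(p):return R.from_euler('z',p[2]).apply(L)+[p[0],p[1],0]
r=least_squares(lambda p:(proj(w,g(p))-px).ravel(),[.61,.045,1.53]);print(r.x.round(4),r.fun.round(2))
r=least_squares(lambda p:(proj(w,g(p))-px).ravel(),[.61,.045,1.53],loss='soft_l1');print(r.x.round(4),r.fun.round(2))
print(onz(w,322/5.714+275,50/5.714+110,.003),onz(w,293/5.714+275,472/5.714+110,.003))
q=proj(t,g(r.x));print(((q-[240,135])*5.333).round())
# box check in wrist image (800 scale)
C8=lambda P:(proj(w,box2w(P0,P))/.64).round()
print("base -y end back/front at hinge side, stand corners",C8([[.0635,-.0845,0],[.0635,-.0845,.028],[-.0635,-.0845,0]]),(proj(w,R.from_euler('z',P0[2]).apply([[.075,.06,0],[-.075,.06,0],[.075,-.06,0]])+[P0[0],P0[1],0])/.64).round())
```

```text
[0.6187 0.0466 1.515 ] [-0.21 -1.4  -0.22  0.83  0.21 -0.55  0.15  1.26]
[0.6187 0.0466 1.5152] [-0.22 -1.4  -0.22  0.84  0.2  -0.55  0.16  1.27]
[0.56823645 0.10869562 0.003     ] [0.67620296 0.10322108 0.003     ]
[[121. 208.]
 [128.  40.]
 [122. 195.]
 [130.  18.]]
base -y end back/front at hinge side, stand corners [[136. 156.]
 [110. 116.]
 [-63. 193.]] [[219. 154.]
 [171. -32.]
 [ 91. 178.]]
```

```bash
cat > close.py <<'E'
from fit import *
D=np.array([0,0,-1.]);A=axes(P0);bx,by,bz=A.T
a=np.radians(20);f=np.array([np.cos(P0[2]),np.sin(P0[2]),0]);z=f*np.sin(a)+D*np.cos(a);o=ori(z,-by)
E_=lambda th:box2w(P0,lid([[-.045,0,.0465]],th))[0]
def run(ths,lim):
    F0=np.array(current_ft_force());k=0
    for th in ths:
        p=E_(th) if th>=0 else E_(0)+bz*.108*th
        move_l(p,o,speed=.05);F=np.array(current_ft_force())-F0
        print(round(th,3),F.round(1),round(F@bz,1),round(current_time(),1))
        if F@bz>lim: break
E
python3 - <<'E'
from close import *
move_ptp([.5,-.2,.40],ori(D,-by)); grip(0,20)
move_ptp(E_(.6)-.06*z,o); print(current_qpos().round(2) if hasattr(current_qpos(),'round') else current_qpos(),current_time())
move_l(E_(.75),o,speed=.1)
run(np.arange(.65,.24,-.08),12)
c=cam("scene");w=cam("wrist")
m=np.hstack([cv2.resize(w["pixels"],(400,300)),crop(c,230,80,120,90,400,300)]);cv2.imwrite("pics/c1.png",m)
E
```

```text
[ 0.2   0.26  0.64  2.13 -0.7   0.71  1.47] 6.7
0.65 [-0.5  0.7  0.2] 0.4 7.7
0.57 [-0.5 -0.3  1.2] 1.2 8.1
0.49 [ 0.5  0.6 -0.4] -0.7 8.4
0.41 [-0.8  0.   0.3] 0.8 8.7
0.33 [-1.1  0.5  0.6] 1.2 9.0
0.25 [-0.4  0.4  1.3] 1.1 9.4
```

View pics/c1.png

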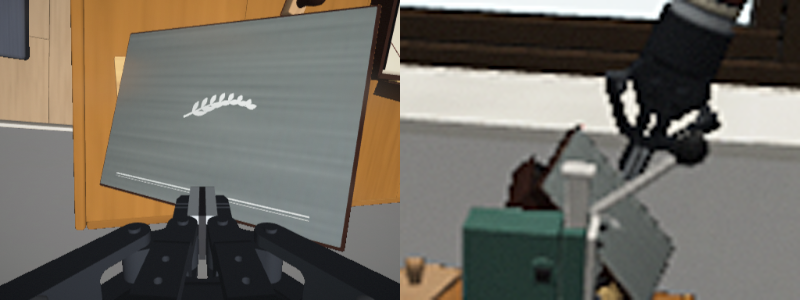

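Run:
```python
from close import *
run(list(np.arange(.2,.05,-.05))+list(np.arange(.04,-.09,-.015)),8)
wait(.3);print(current_ft_force())
w=cam("wrist");c=cam("scene");t=cam("top")
m=np.hstack([cv2.resize(w["pixels"],(400,300)),crop(c,230,80,120,90,400,300)]);cv2.imwrite("pics/c2.png",m)
```

```text
0.2 [ 0.3 -0.   0.9] 0.3 9.7
0.15 [-0.3 -0.5 -0. ] 0.3 10.0
0.1 [ 0.4  0.5 -0.1] -0.4 10.2
0.05 [-0.1  0.2  0.1] 0.2 10.5
0.04 [-1.4  1.   0.9] 1.5 10.8
0.025 [ 0.2  0.2 -0.1] -0.2 11.0
0.01 [-1.1 -0.7  0.9] 1.5 11.2
-0.005 [-0.5 -0.4  0.8] 0.9 11.5
-0.02 [-1.2  0.5  0.6] 1.3 11.8
-0.035 [-0.  -0.8  1.8] 1.2 12.0
-0.05 [-1.5  0.1  0.9] 1.7 12.2
-0.065 [-1.  -0.4 -0.1] 0.7 12.5
-0.08 [ 0.  -1.3  0.7] 0.6 12.8
[-0.72407226 -0.77309351 -0.74592397]
```

View pics/c2.png

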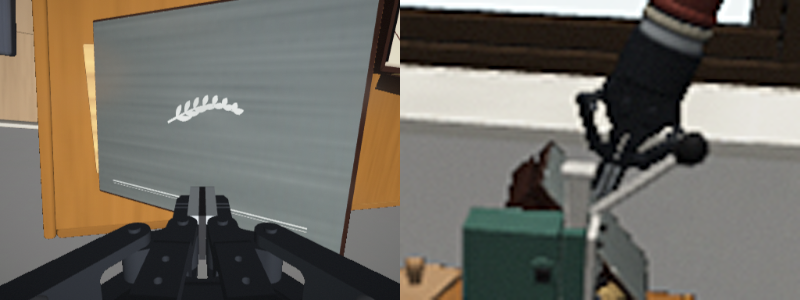

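Run:
```python
from close import *
run(np.arange(-.095,-.30,-.012),7)
wait(.3);print(current_ft_force(),current_tool_pos(),E_(0))
w=cam("wrist");c=cam("scene");t=cam("top")
m=np.vstack([np.hstack([cv2.resize(w["pixels"],(400,300)),crop(c,230,80,120,90,400,300)]),np.hstack([crop(t,315,150,80,60,400,300)]*2)]);cv2.imwrite("pics/c3.png",m)
```

```text
-0.095 [-0.9 -0.2 -0.9] 0.1 13.4
-0.107 [-0.1 -0.4 -0.1] 0.0 13.7
-0.119 [-0.2 -0.6  0.7] 0.7 13.9
-0.131 [-0.4 -0.6 -0.4] 0.1 14.2
-0.143 [-0.2  0.1 -1. ] -0.5 14.4
-0.155 [-0.6 -0.5 -0.5] 0.2 14.7
-0.167 [-3.5 -0.3  3.2] 4.8 14.9
-0.179 [-6.4  0.6  9.9] 11.2 15.2
[-6.37996566  0.90354855 10.73697924] [ 0.4736258  -0.27319003  0.11902295] [ 0.46001073 -0.2750294   0.13062038]
```

View pics/c3.png

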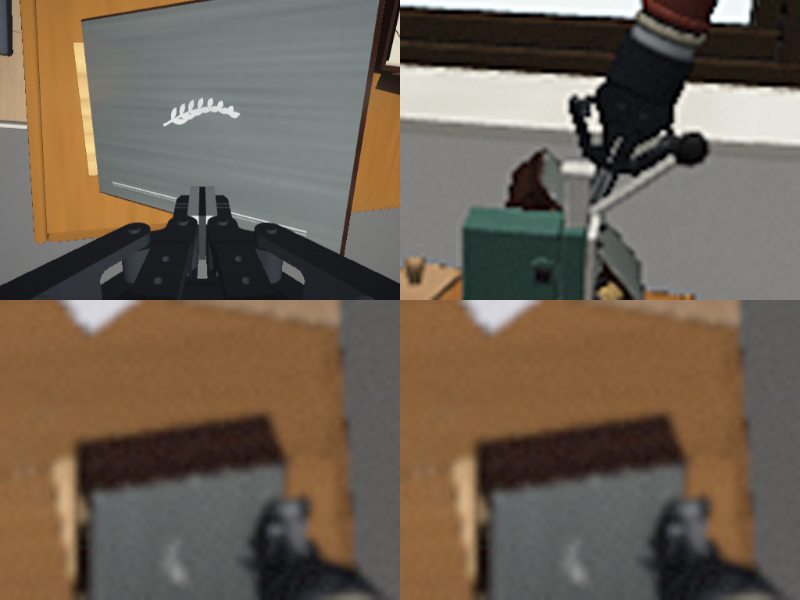

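Run:
```python
from close import *
p=np.array(current_tool_pos());move_l(p+bz*.03,o,speed=.1);move_l(p+bz*.03-z*.10,o,speed=.25)
g=np.array([.505,-.23,.31]);b=ori(D,-bz)
grip(.085)
move_ptp([.45,-.17,.37],ori(D,-bz*[1,1,0])); 
w=cam("wrist");t=cam("top");print(current_time())
np.savez("pics/w2.npz",pix=w["pixels"],Rm=w["Rm"],t=w["t"],fx=w["fx"],fy=w["fy"],cx=w["cx"],cy=w["cy"])
cv2.imwrite("pics/w2.png",np.hstack([cv2.resize(w["pixels"],(512,384)),crop(t,315,155,60,80,288,384)]))
```

```text
18.3167
```

View pics/w2.png

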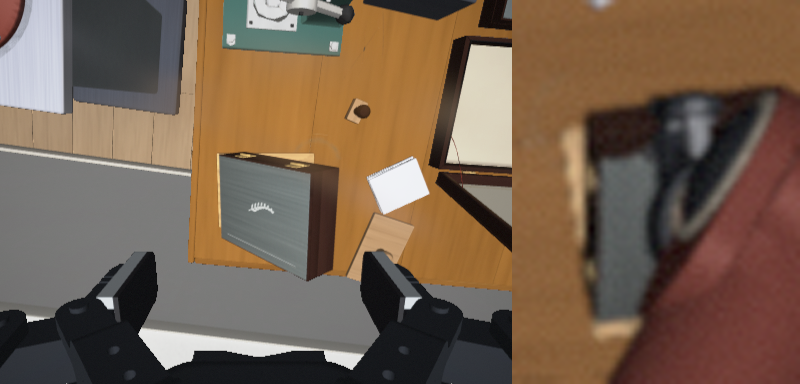

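Run:
```python
import cv2,numpy as np
p=np.load("pics/w2.npz")["pix"][145:290,205:350]
cv2.imwrite("pics/w2c.png",cv2.resize(p,(580,580),interpolation=cv2.INTER_CUBIC))
```

```text
(no output)
```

View pics/w2c.png

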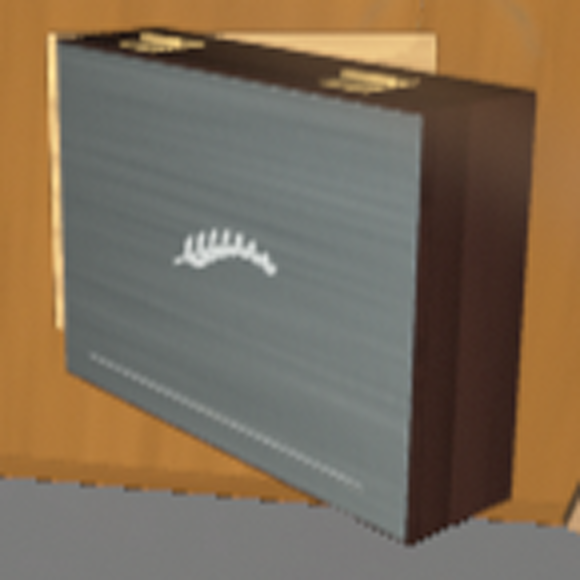

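Run:
```python
from fit import *
w=dict(np.load("pics/w2.npz"))
B=np.array([[.0635,.0845,.047],[.0635,-.0845,.047],[-.0635,-.0845,.047],[-.0635,.0845,.047],[.0635,-.0845,0],[-.0635,-.0845,0]])
px=np.array([[57,42],[421,115],[407,543],[66,373],[536,92],[513,499]])/4.+[205,145]
f=lambda p:(proj(w,box2w(p,B))-px).ravel()
r=least_squares(f,P0);print("3dof",r.x.round(4),r.cost,r.fun.round(1))
def T6(q,P):return R.from_rotvec(q[:3]).apply(P)+q[3:]
q0=np.r_[R.from_matrix(axes(P0)).as_rotvec(),box2w(P0,[[0,0,0]])[0]]
r6=least_squares(lambda q:(proj(w,T6(q,B))-px).ravel(),q0,x_scale=[1,1,1,.1,.1,.1]);q=r6.x
M=R.from_rotvec(q[:3]).as_matrix();print("6dof",r6.cost,r6.fun.round(1));print(M.round(3));print("org",q[3:].round(4),"vs3",box2w(r.x,[[0,0,0]]).round(4),"tilt",np.degrees(np.arctan2(-M[2,1],np.hypot(*M[:2,1]))),"yaw",np.arctan2(-M[0,0],M[1,0]))
print("lid_edge3/6",box2w(r.x,[[-.045,0,.0465]]).round(4),T6(q,[[-.045,0,.0465]]).round(4))
print("stand corners z.0",[onz(w,u/4+205,v/4+145,.012).round(4) for u,v in((48,33),(437,36),(57,328))])
```

```text
3dof [ 0.4667 -0.2293  0.1445] 35.613295621107575 [-2.5 -2.3  0.6 -3.1  0.2  4.9 -1.3  2.4  1.3 -2.9  1.   2.7]
6dof 2.3097512792410964 [-0.  -0.5  0.7 -0.2  0.1  1.   0.8  0.6 -0.6 -0.2 -0.9 -0.7]
[[-0.142 -0.649 -0.747]
 [ 0.99  -0.083 -0.115]
 [ 0.013 -0.756  0.654]]
org [ 0.4931 -0.231   0.0811] vs3 [[ 0.4908 -0.2258  0.1007]] tilt 49.12929295275166 yaw 0.14217633002662594
lid_edge3/6 [[ 0.462  -0.2754  0.1306]] [[ 0.4647 -0.2809  0.111 ]]
stand corners z.0 [array([ 0.387 , -0.1843,  0.012 ]), array([ 0.5327, -0.1652,  0.012 ]), array([ 0.4031, -0.3015,  0.012 ])]
```

Run:
```python
from fit import *
t=cam("top");s=cam("scene");w=cam("wrist");w2=dict(np.load("pics/w2.npz"))
print("pose drift",np.abs(w["t"]-w2["t"]).max(),"imgdiff",np.abs(w["pixels"].astype(int)-w2["pix"]).mean())
L=np.array([[.0635,-.0845,.047],[-.0635,-.0845,.047],[-.0635,.0845,.047],[.0635,.0845,.047]])
pt=np.array([[483,288],[692,330],[675,512],[482,468]])/5.333+[240,135]
ps=np.array([[488,155],[572,36],[743,247],[665,378]])/5.882+[190,110]
bt=np.array([[330.6,178.5],[369,173.5]]);Bb=np.array([[.0635,-.0845,0],[-.0635,-.0845,0]])
dz=lambda p:np.array([0,0,p[4]])
f=lambda p:np.r_[(proj(t,box2w(p,lid(L,p[3]))+dz(p))-pt).ravel(),(proj(s,box2w(p,lid(L,p[3]))+dz(p))-ps).ravel(),(proj(t,box2w(p,Bb)+dz(p))-bt).ravel()]
r=least_squares(f,[.45,-.22,0,.46,0],x_scale=[.1,.1,1,1,.1]);print(r.x.round(4),r.cost,r.fun.round(1))
B=np.array([[.0635,-.0845,0],[-.0635,-.0845,0],[.0635,-.0845,.047],[-.0635,-.0845,.047],[.0635,.0845,.047]])
for d in(0,-.02):
    p=np.r_[P0,0,d];W=box2w(p,B)+dz(p);print(d,"scene",((proj(s,W)-[230,80])*5).round(),"w1(800)",(proj(dict(np.load('pics/w1.npz')),W)/.64).round())
cv2.imwrite("pics/s2.png",crop(s,230,80,120,120,600,600))
```

```text
pose drift 0.0006382901948475683 imgdiff 2.9372117784288196
[ 0.4643 -0.2303  0.1306  0.4599 -0.0025] 7.895102550223149 [-0.7  0.   1.9  0.4  1.   1.1 -1.3  0.9 -1.1  0.1 -0.6 -0.9 -0.3  0.5
  0.7  1.  -1.1 -0.2  0.7 -1. ]
0 scene [[154. 316.]
 [166. 252.]
 [212. 273.]
 [219. 212.]
 [371. 466.]] w1(800) [[ 136.  156.]
 [ -63.  193.]
 [  89.   85.]
 [-136.  129.]
 [ 141.  -52.]]
-0.02 scene [[154. 345.]
 [166. 280.]
 [211. 303.]
 [218. 240.]
 [369. 493.]] w1(800) [[ 151.  156.]
 [ -37.  191.]
 [ 109.   90.]
 [-103.  131.]
 [ 154.  -41.]]
```

View pics/s2.png

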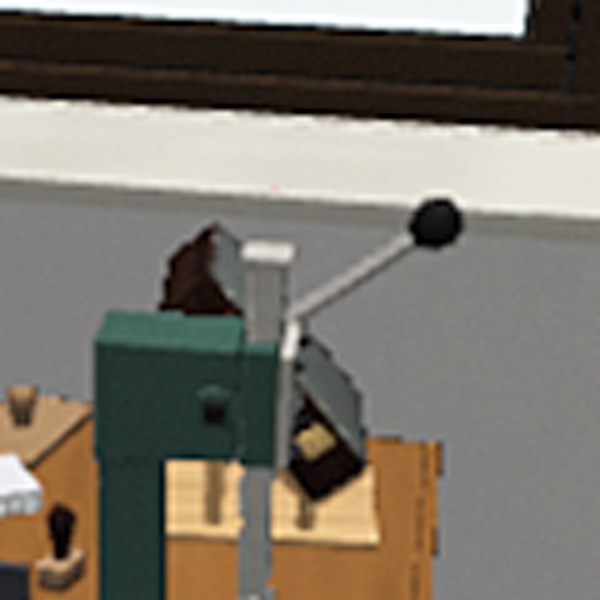

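Run:
```python
from fit import *
w=cam("wrist");w2=dict(np.load("pics/w2.npz"));s=cam("scene");t=cam("top")
a=cv2.cvtColor(w2["pix"],cv2.COLOR_BGR2GRAY);b=cv2.cvtColor(w["pixels"],cv2.COLOR_BGR2GRAY)
px=np.float32(np.array([[57,42],[421,115],[407,543],[66,373],[536,92],[513,499]])/4.+[205,145])
n,st,_=cv2.calcOpticalFlowPyrLK(a,b,px[:,None],None,winSize=(21,21));n=n[:,0];print((n-px).round(2).tolist())
B=np.array([[.0635,.0845,.047],[.0635,-.0845,.047],[-.0635,-.0845,.047],[-.0635,.0845,.047],[.0635,-.0845,0],[-.0635,-.0845,0]])
Ss=np.array([[215,225],[175,262],[362,464]])/5+[230,80];Bs=B[[2,5,0]]
bt=np.array([[330.6,178.5],[369,173.5]]);Bt=B[[4,5]]
def T6(q,P):return R.from_rotvec(q[:3]).apply(P)+q[3:6]
q0=np.r_[R.from_matrix(axes(P0)).as_rotvec(),box2w(P0,[[0,0,0]])[0]]
for nm,ww,wt in(("wrist",1,0),("joint",1,1),("fixed",0,1)):
    f=lambda q:np.r_[ww*(proj(w,T6(q,B))-n).ravel(),wt*(proj(s,T6(q,Bs))-Ss).ravel(),wt*(proj(t,T6(q,Bt))-bt).ravel(),(q[:3]-q0[:3])*20*(1-ww)]
    r=least_squares(f,q0,x_scale=[1,1,1,.1,.1,.1]);q=r.x;M=R.from_rotvec(q[:3]).as_matrix()
    print(nm,r.cost.round(1),r.fun.round(1),"org",q[3:6].round(4),"y",M[:,1].round(3),"z",M[:,2].round(3),"grip",T6(q,[[0,-.05,.0235]]).round(4),"topC",T6(q,[[0,-.0845,.0235]]).round(4))
```

```text
[[0.5, -0.4399999976158142], [0.8100000023841858, -0.8399999737739563], [1.0399999618530273, -0.5600000023841858], [0.9700000286102295, -0.07999999821186066], [0.8999999761581421, -0.949999988079071], [1.1299999952316284, -0.6299999952316284]]
wrist 2.1 [ 0.1 -0.4  0.7 -0.2  0.2  1.1  0.7  0.4 -0.6 -0.2 -0.9 -0.7 -0.   0.
 -0.   0.   0.   0.  -0.  -0.   0.  -0.   0.   0.   0. ] org [ 0.4935 -0.2307  0.0818] y [-0.648 -0.084 -0.757] z [-0.748 -0.116  0.653] grip [[ 0.5083 -0.2292  0.135 ]] topC [[ 0.5306 -0.2263  0.1611]]
joint 18.7 [-0.8 -1.5 -0.1 -0.7 -0.4  2.8  0.1  0.5 -0.3 -0.9 -0.5  0.7 -0.3  0.4
 -2.8  1.1  0.8  2.7 -1.  -1.   0.4 -2.3  0.  -0.  -0. ] org [ 0.4925 -0.2284  0.0895] y [-0.638 -0.081 -0.766] z [-0.756 -0.122  0.643] grip [[ 0.5066 -0.2272  0.1429]] topC [[ 0.5286 -0.2244  0.1693]]
fixed 5.6 [-0.  -0.  -0.   0.  -0.   0.  -0.  -0.   0.   0.  -0.   0.   1.2 -0.8
 -1.3 -0.1  1.5  1.2 -0.6 -0.8  0.8 -0.8  0.7 -0.4 -0.8] org [ 0.4885 -0.2245  0.0964] y [-0.645 -0.036 -0.763] z [-0.756 -0.121  0.644] grip [[ 0.503  -0.2255  0.1497]] topC [[ 0.5253 -0.2243  0.176 ]]
```

```bash
cat > g.py <<'E'
from fit import *
M=np.c_[[0,0,0],[-.648,-.084,-.757],[-.748,-.116,.653]];by=M[:,1]/np.linalg.norm(M[:,1]);bz=M[:,2]-by*(M[:,2]@by);bz/=np.linalg.norm(bz);bx=np.cross(by,bz)
G=np.array([.5083,-.2292,.135]);D=np.array([0,0,-1.]);o=ori(by,-bz)
def savew(n):
    w=cam("wrist");np.savez(f"pics/{n}.npz",pix=w["pixels"],Rm=w["Rm"],t=w["t"],fx=w["fx"],fy=w["fy"],cx=w["cx"],cy=w["cy"]);cv2.imwrite(f"pics/{n}.png",cv2.resize(w["pixels"],(800,600),interpolation=cv2.INTER_CUBIC));return w
E
python3 - <<'E'
from g import *
move_ptp([.56,-.21,.35],ori(D+.3*by,-bz))
move_ptp(G+by*(.0187-.115),o)
print(current_time(),np.round(current_qpos(),2),current_ft_force());wait(.2)
savew("w3")
E
```

```text
19.85 [-0.04  1.05  0.77  0.93 -0.21  1.91  0.74] [-0.17267609 -0.73029869  0.31861665]
```

View pics/w3.png

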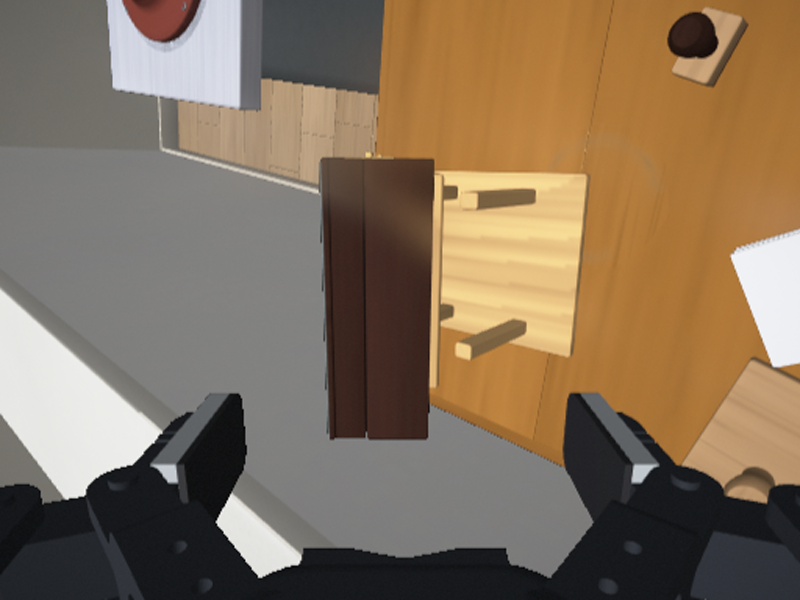

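Run:
```python
from g import *
w=dict(np.load("pics/w3.npz"))
B=np.array([[.0635,-.0845,.047],[.0635,-.0845,0],[-.0635,-.0845,.047],[-.0635,-.0845,0]])
px=np.array([[320,158],[434,158],[331,438],[427,438]])*.64
M0=R.from_matrix(np.c_[bx,by,bz]).as_rotvec()
def T6(q,P):return R.from_rotvec(q[:3]).apply(P)+q[3:6]
for k in(1,30,300):
    r=least_squares(lambda q:np.r_[(proj(w,T6(q,B))-px).ravel(),k*(q[:3]-M0)],np.r_[M0,.49,-.23,.09],x_scale=[1,1,1,.1,.1,.1]);q=r.x;m=R.from_rotvec(q[:3]).as_matrix()
    print(k,r.cost.round(2),r.fun[:8].round(1),"org",q[3:].round(4),"y",m[:,1].round(3),"z",m[:,2].round(3),"x",m[:,0].round(3),"grip",T6(q,[[0,-.05,.0235]]).round(4),"in tool rel G",(np.c_[-bz,np.cross(by,-bz),by].T@(T6(q,[[0,-.05,.0235]])[0]-G)).round(4))
print(current_tool_pos(),G+by*(.0187-.115))
```

```text
1 1.43 [-0.1  0.  -0.   0.4 -1.1 -0.3  1.2 -0.1] org [ 0.4834 -0.2299  0.0896] y [-0.642 -0.097 -0.76 ] z [-0.752 -0.109  0.65 ] x [-0.146  0.989 -0.003] grip [[ 0.4978 -0.2276  0.1429]] in tool rel G [-0.0128 -0.0032  0.0007]
30 1.52 [-0.2  0.   0.1  0.4 -1.1 -0.3  1.2 -0.2] org [ 0.4833 -0.2292  0.09  ] y [-0.646 -0.09  -0.758] z [-0.75  -0.109  0.652] x [-0.141  0.99   0.003] grip [[ 0.498  -0.2273  0.1432]] in tool rel G [-0.0128 -0.0035  0.0003]
300 2.4 [-0.8  0.3 -0.3  0.2 -0.5 -0.2  1.8 -0.4] org [ 0.4834 -0.2286  0.0902] y [-0.648 -0.084 -0.757] z [-0.748 -0.114  0.653] x [-0.141  0.99   0.011] grip [[ 0.4982 -0.2271  0.1434]] in tool rel G [-0.0128 -0.0037 -0.    ]
[ 0.57091424 -0.22181877  0.21196552] [ 0.57070212 -0.22111084  0.20789877]
```

Run:
```python
from g import *
G2=np.array([.498,-.2273,.1432])
def go(p,o,sp):
    move_l(p,o,speed=sp);a=np.array(current_tool_pos());e=p-a;return e
p=G2+by*(.0187-.115)
e=go(p,o,.1);print("e",e.round(4));
p2=G2+by*(.0187-.04);e2=go(p2+e*[1,1,1],o,.12);print("e2",e2.round(4),current_ft_force())
print("F",np.round(current_ft_force(),1),current_time())
savew("w4")
```

```text
e [-0.0001  0.0001 -0.0017]
e2 [-0.0008  0.0002 -0.0003] [ 1.0330659  -0.40649356 -0.59417781]
F [ 1.  -0.4 -0.6] 21.1667
```

View pics/w4.png

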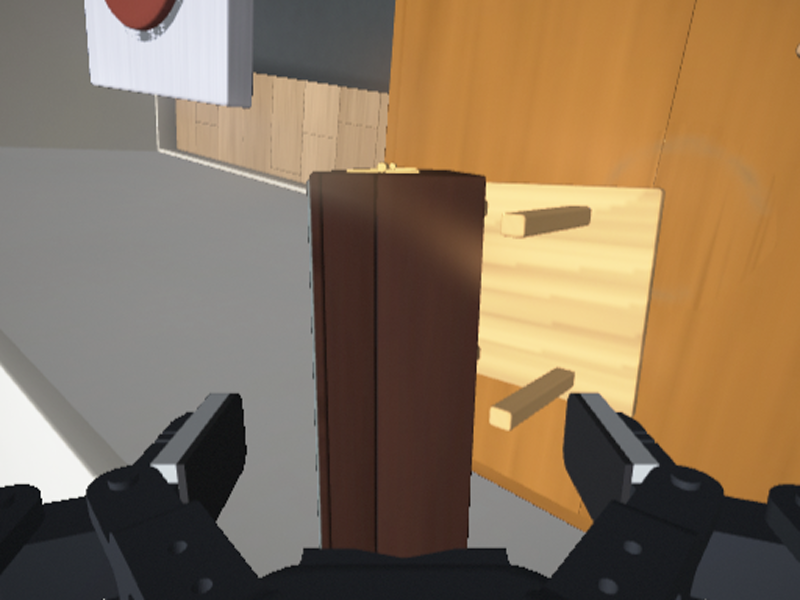

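Run:
```python
from g import *
G2=np.array([.498,-.2273,.1432])+bz*.0024
p=G2+by*.0187
move_l(p,o,speed=.06);e=p-np.array(current_tool_pos());print("e",e.round(4));F0=np.array(current_ft_force());print(F0.round(1))
Tm=np.c_[-bz,np.cross(by,-bz),by]
for op in(.06,.053,.049,.046,.04):
    grip(op,20);F=np.array(current_ft_force())-F0;print(op,round(current_gripper_width(),4),(Tm.T@F).round(1),current_time())
    if current_gripper_width()>op+.002:break
```

```text
e [-0.0004  0.0001 -0.0002]
[-0.4  0.2 -0.3]
0.06 0.0599 [ 0.6 -0.1 -0.7] 22.3917
0.053 0.0533 [-0.2  0.4  0. ] 22.6333
0.049 0.0492 [ 0.1  0.5 -0.6] 22.85
0.046 0.0472 [ 3.1 -0.5 -1.1] 23.0667
0.04 0.0464 [ 3.9  0.4 -1.4] 23.2833
```

```bash
cat > pl.py <<'E'
from g import *
psi=1.515;K=np.array([.6187,.0466,0]);u=np.array([np.cos(psi),np.sin(psi),0]);of=ori(D,u)
def fin(gap,h): return K-u*(.0235+gap)+[0,0,.1158+h]
E
python3 - <<'E'
from pl import *
grip(.04,90);print(current_gripper_width())
p=np.array(current_tool_pos());w1=p-by*.02+bz*.015;w2=w1+[0,0,.10]
print([ik(x,q) is not None for x,q in((w1,o),(w2,o),([.53,-.17,.31],of),(fin(.03,.15),of),(fin(.03,0),of))])
move_l(w1,o,speed=.05);print(np.round(current_ft_force(),1))
move_l(w2,o,speed=.12);print(np.round(current_ft_force(),1),np.round(current_wrist_torque(),2),current_gripper_width())
move_ptp([.53,-.18,.31],of);print(np.round(current_ft_force(),1),current_tool_pos(),np.round(current_qpos(),2),current_time())
s=cam("scene");t=cam("top");cv2.imwrite("pics/l1.png",np.hstack([crop(s,190,60,160,120,400,300),crop(t,240,135,140,105,400,300)]))
E
```

```text
0.04491967607928057
[True, True, True, True, True]
[-0.4 -0.3 -3.5]
[-0.6  0.8 -4.5] [ 0.17 -1.28  0.03] 0.04501615981471542
[-0.1  0.1 -3.7] [ 0.52902694 -0.18025159  0.30879875] [ 0.01  0.41  0.42  1.54 -0.17  1.23  1.97] 26.2083
```

View pics/l1.png

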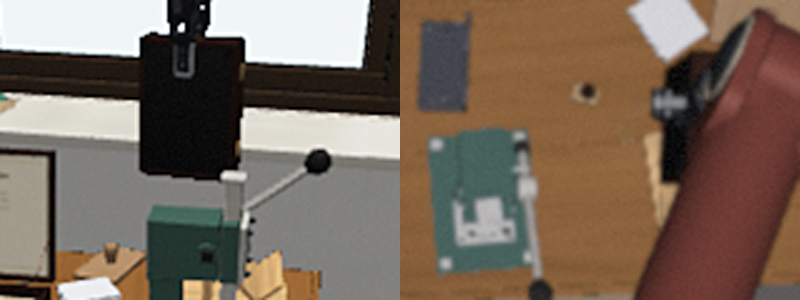

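Run:
```python
from pl import *
s=cam("scene");p=np.array(current_tool_pos());Rt=R.from_rotvec(current_ee_rot()).as_matrix()
px=np.array([[246,74.4],[246.8,128.8],[288,75.2],[286,130.8]])
# box at upright: local x(width)=-tool y?, back face at +u
tx,ty,tz=Rt.T
def pts(q): # q: along ty offset of centre, depth offset along tz of top end, roll
    a=q[2];W=ty*np.cos(a)+tz*np.sin(a);L=-ty*np.sin(a)+tz*np.cos(a)
    c=p-tz*.0187+ty*q[0]+tz*q[1]+tx*.0235
    return np.array([c+W*.0635-L*.0345,c+W*.0635+L*.1345,c-W*.0635-L*.0345,c-W*.0635+L*.1345])
r=least_squares(lambda q:(proj(s,pts(q))-px).ravel(),[0,0,0],x_scale=[.01,.01,.1]);print(r.x.round(4),r.fun.round(1),"ty",ty.round(3))
cv2.imwrite("pics/l2.png",crop(s,235,60,64,80,480,600))
```

```text
[-0.0108 -0.0169  0.0193] [-0.4 -0.6  0.2 -0.  -0.1 -0.1  0.3  0.9] ty [ 0.998 -0.056 -0.003]
```

View pics/l2.png

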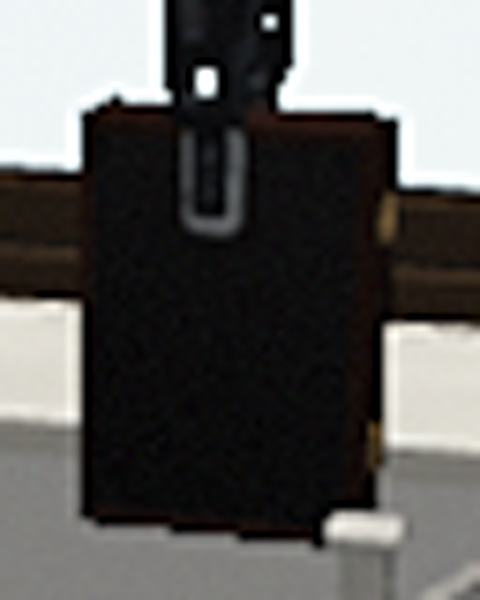

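Run:
```python
from pl import *
s=cam("scene");t=cam("top");p=np.array(current_tool_pos());Rt=R.from_rotvec(current_ee_rot()).as_matrix();tx,ty,tz=Rt.T
print("padtip pred scene",proj(s,p+tx*.033),"seen 263.3 91.3", "1cm z:",proj(s,p+tx*.033+[0,0,.01]),"1cm x",proj(s,p+tx*.033+[.01,0,0]))
w=dict(np.load("pics/w1.npz"))
L=np.array([[0,.055,0],[0,-.055,0],[0,.055,.09],[0,-.055,.09]])
px=np.array([[84,48],[66,463],[121,60],[97,562]])/5.714+[275,110]
g=lambda p:R.from_euler('z',p[2]).apply(L)+[p[0],p[1],p[3]]
r=least_squares(lambda p:(proj(w,g(p))-px).ravel(),[.61,.045,1.53,0]);print("bookend dz free",r.x.round(4),r.fun.round(2))
# same from scene/top pixels: plate top corners in scene s1 crop (65,465),(270,490)
ps=np.array([[65,465],[270,490]])/5.882+[190,110];pt=np.array([[122,205],[129,22]])/5.333+[240,135]
Lt=L[[3,2]];gg=lambda p,Q:R.from_euler('z',p[2]).apply(Q)+[p[0],p[1],p[3]]
f=lambda p:np.r_[(proj(s,gg(p,Lt+[.003,0,0]))-ps).ravel(),(proj(t,gg(p,Lt[::-1]+[.0,0,0]))-pt).ravel()]
r=least_squares(f,[.61,.045,1.53,0]);print("fixed",r.x.round(4),r.fun.round(2))
```

```text
padtip pred scene [[261.81647456  98.89372453]] seen 263.3 91.3 1cm z: [[261.87522969  95.53165418]] 1cm x [[258.54592461  98.70197978]]
bookend dz free [ 0.6204  0.0477  1.5144 -0.0112] [-0.14 -0.51 -0.13  0.08  0.11  0.44  0.11 -0.09]
fixed [ 0.6145  0.0467  1.5188 -0.0019] [-0.72 -0.45  0.61  0.44  0.04 -0.46  0.07  0.56]
```

```bash
cat >> pl.py <<'E'
psi=1.5144;K=np.array([.6204,.0477,0]);u=np.array([np.cos(psi),np.sin(psi),0]);v=np.array([u[1],-u[0],0]);of=ori(D,u)
OFF=.0055
def fin(gap,h): return K-u*(.0235+gap)+v*OFF+[0,0,.1158+h]
E
python3 - <<'E'
from pl import *
move_l(fin(.06,.18),of,speed=.15);move_l(fin(.025,.03),of,speed=.12);print(current_time(),current_tool_pos(),fin(.025,.03))
wait(.2);F0=np.array(current_ft_force());print(F0.round(1))
s=cam("scene");w=savew("w5");t=cam("top")
cv2.imwrite("pics/p1.png",np.hstack([cv2.resize(w["pixels"],(400,300)),crop(s,150,100,130,98,400,300)]))
E
```

```text
29.1833 [ 0.62386119 -0.00148095  0.14675659] [ 0.62315748 -0.00103291  0.1458    ]
[ 0.5 -0.4 -3.3]
```

View pics/p1.png

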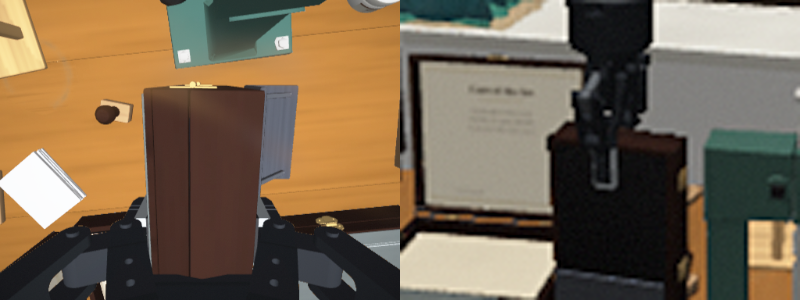

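Run:
```python
from pl import *
F0=np.array(current_ft_force());h=.02
while h>-.03:
    move_l(fin(.02,h),of,speed=.04 if h>.002 else .02);F=np.array(current_ft_force())-F0
    if F[2]>2: break
    h-=.004 if h>.006 else .0015
print("contact h",h,F.round(1),np.round(current_wrist_torque(),2),current_tool_pos(),current_time())
s=cam("scene");w=savew("w6")
cv2.imwrite("pics/p2.png",np.hstack([crop(s,165,120,100,110,500,550)]))
```

```text
contact h -0.012499999999999999 [-0.5 -0.2  4.3] [-0.    0.29 -0.11] [0.62396407 0.0039507  0.10408049] 33.7167
```

View pics/p2.png

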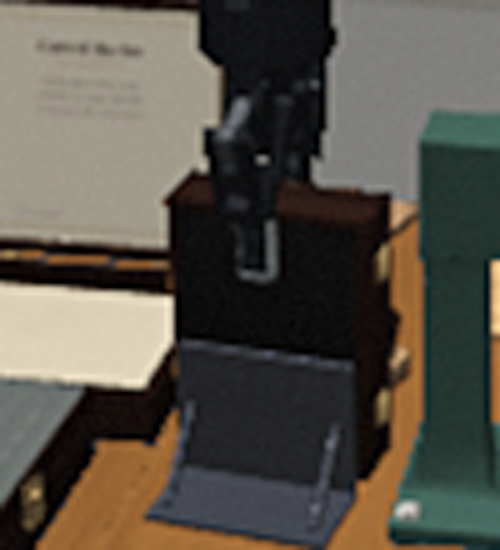

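Run:
```python
from pl import *
s=cam("scene");pr=lambda P:((proj(s,P)-[165,120])*5).round(1).tolist()
# fixed frame bookend pose
Kf=np.array([.6145,.0467,0]);ps=1.5188;uf=np.array([np.cos(ps),np.sin(ps),0]);vf=np.array([uf[1],-uf[0],0])
print("plate back-top corners near/far",pr([Kf+uf*.006-vf*.055+[0,0,.09],Kf+uf*.006+vf*.055+[0,0,.09]]))
for d in(0,.005):
    c=Kf-uf*.020+vf*d
    print(d,"back top near/far",pr([c-vf*.0635+[0,0,.169],c+vf*.0635+[0,0,.169]]),"at z.095",pr([c-vf*.0635+[0,0,.095],c+vf*.0635+[0,0,.095]]),"lid top near/far",pr([c-uf*.047-vf*.0635+[0,0,.169],c-uf*.047+vf*.0635+[0,0,.169]]),"lid low near",pr([c-uf*.047-vf*.0635]))
```

```text
plate back-top corners near/far [[355.8, 368.1], [174.3, 342.3]]
0 back top near/far [[382.9, 222.8], [170.0, 197.1]] at z.095 [[384.0, 341.6], [178.0, 313.2]] lid top near/far [[407.4, 191.0], [201.7, 167.2]] lid low near [[408.0, 444.0]]
0.005 back top near/far [[374.2, 221.7], [161.9, 196.2]] at z.095 [[375.6, 340.4], [170.1, 312.2]] lid top near/far [[399.0, 190.0], [193.9, 166.3]] lid low near [[400.2, 442.9]]
```

```bash
sed -i 's/^OFF=.*/OFF=.0/' pl.py
python3 - <<'E'
from pl import *
p=np.array(current_tool_pos());move_l(p+[0,0,.006],of,speed=.03);move_l(fin(.014,-.007),of,speed=.04)
wait(.2);F0=np.array(current_ft_force())
h=-.0095
while h>-.02:
    move_l(fin(.014,h),of,speed=.02);F=np.array(current_ft_force())-F0
    if F[2]>1.5: break
    h-=.0008
print("contact h",h,F.round(1));h+=.0003
gap=.014
while gap>-.012:
    gap-=.0012;move_l(fin(gap,h),of,speed=.02);F=np.array(current_ft_force())-F0
    print(round(gap,4),F.round(1),end=';')
    if -F@u>5: break
print(current_time(),np.round(current_wrist_torque(),2))
s=cam("scene");w=savew("w7")
m=np.hstack([crop(s,170,120,85,110,425,550),cv2.resize(w["pixels"][60:192,150:240],(375,550))]);cv2.imwrite("pics/p3.png",m)
E
```

```text
contact h -0.0119 [ 0.7 -0.2  1.7]
0.0128 [0.2 0.1 0.4];0.0116 [ 1.  -1.1  1.2];0.0104 [ 0.3 -0.1  0.5];0.0092 [-0.3 -0.4  1.1];0.008 [-0.4 -0.4  1. ];0.0068 [-0.8  1.1  1.4];0.0056 [ 0.3 -0.7 -0. ];0.0044 [-0.1 -0.2  1.3];0.0032 [ 0.1 -1.3  0.9];0.002 [-0.9 -3.9  0.4];0.0008 [ 0.2 -5.1  1.7];38.5833 [-1.79  0.21  0.3 ]
```

View pics/w7.png

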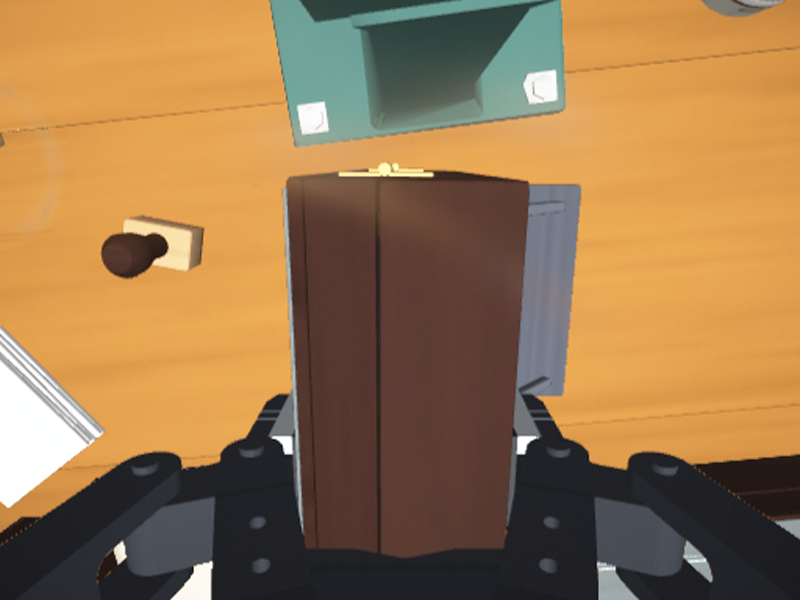

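View pics/p3.png

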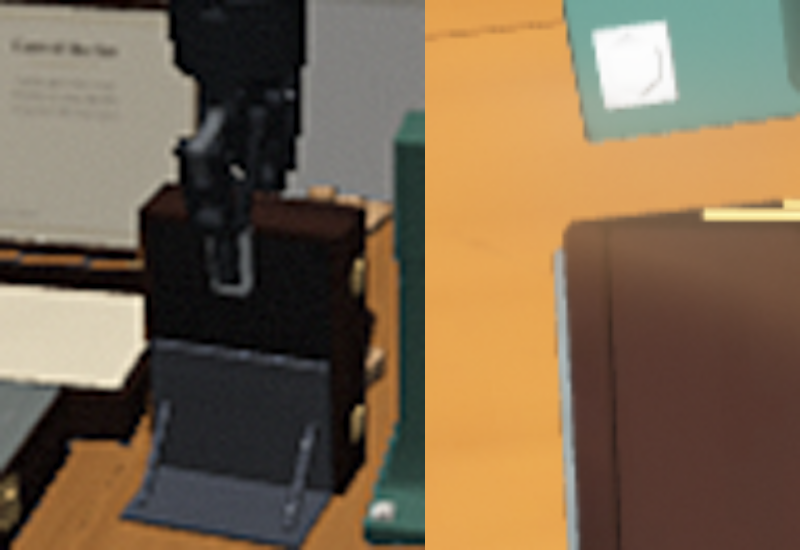

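Run:
```python
from pl import *
w=dict(np.load("pics/w7.npz"));p=np.array(current_tool_pos());zt=-.0122
c8=lambda a,b:(a*.64,b*.64)
for a,b in((580,184),(564,396)): 
    q=onz(w,*c8(a,b),zt+.003);print("foot",q.round(4),"bookend coords",((q-K)@u).round(4),((q-K)@v).round(4))
for zz in(.166,.169,.172):
    A=onz(w,*c8(288,180),zt+zz);B=onz(w,*c8(528,183),zt+zz);print(zz,np.linalg.norm(A-B).round(4),"along v",((A-K)@v).round(4),((B-K)@v).round(4),"u",((A-K)@u).round(4),((B-K)@u).round(4))
    A=onz(w,*c8(305,548),zt+zz);B=onz(w,*c8(505,548),zt+zz);print("   free side",((A-K)@v).round(4),((B-K)@v).round(4))
s=cam("scene");pr=lambda P:((proj(s,P)-[170,120])*5).round(1).tolist()
Kf=np.array([.6145,.0467,0]);ps=1.5188;uf=np.array([np.cos(ps),np.sin(ps),0]);vf=np.array([uf[1],-uf[0],0])
print("plate near/far",pr([Kf+uf*.006-vf*.055+[0,0,.09],Kf+uf*.006+vf*.055+[0,0,.09]]))
for d in(0,.005):
    c=Kf+vf*d;print(d,"back top near/far",pr([c-vf*.0635+[0,0,.169],c+vf*.0635+[0,0,.169]]),"lid top n/f",pr([c-uf*.047-vf*.0635+[0,0,.169],c-uf*.047+vf*.0635+[0,0,.169]]),"far z.1",pr([c+vf*.0635+[0,0,.1]]))
```

```text
foot [ 0.5679  0.1117 -0.0092] bookend coords 0.0609 -0.056
foot [ 0.6828  0.1062 -0.0092] bookend coords 0.0619 0.059
0.166 0.0492 along v -0.0631 -0.0625 u -0.0504 -0.0012
   free side 0.026 0.0258
0.169 0.0479 along v -0.0632 -0.0626 u -0.0498 -0.0018
   free side 0.0235 0.0234
0.172 0.0466 along v -0.0633 -0.0628 u -0.0491 -0.0025
   free side 0.0211 0.021
plate near/far [[330.8, 368.1], [149.3, 342.3]]
0 back top near/far [[346.8, 237.1], [130.7, 210.6]] lid top n/f [[372.2, 204.2], [163.5, 179.7]] far z.1 [[138.7, 320.4]]
0.005 back top near/far [[338.1, 236.0], [122.5, 209.6]] lid top n/f [[363.7, 203.2], [155.5, 178.7]] far z.1 [[130.7, 319.3]]
```

Run:
```python
from pl import *
grip(.044,20);wait(.3);print(current_gripper_width(),np.round(current_ft_force(),1))
grip(.052);wait(.2);print(current_gripper_width(),np.round(current_ft_force(),1));grip(.075);print(np.round(current_ft_force(),1))
p=np.array(current_tool_pos());move_l(p+[0,0,.03],of,speed=.05);move_l(p+[0,0,.17],of,speed=.15);wait(.2)
s=cam("scene");w=savew("w8");t=cam("top");print(current_time())
m=np.hstack([cv2.resize(w["pixels"],(400,300)),crop(t,240,135,140,105,400,300)]);n=crop(s,165,110,133,100,400,300)
cv2.imwrite("pics/p4.png",np.vstack([m,np.hstack([n,cv2.resize(w["pixels"][100:250,150:350],(400,300))])]))
```

```text
0.04493123902697148 [-0.2 -4.7 -3.8]
0.05169983594836019 [-0.2  0.  -0.7]
[-0.2 -0.4  0.3]
42.2333
```

View pics/p4.png

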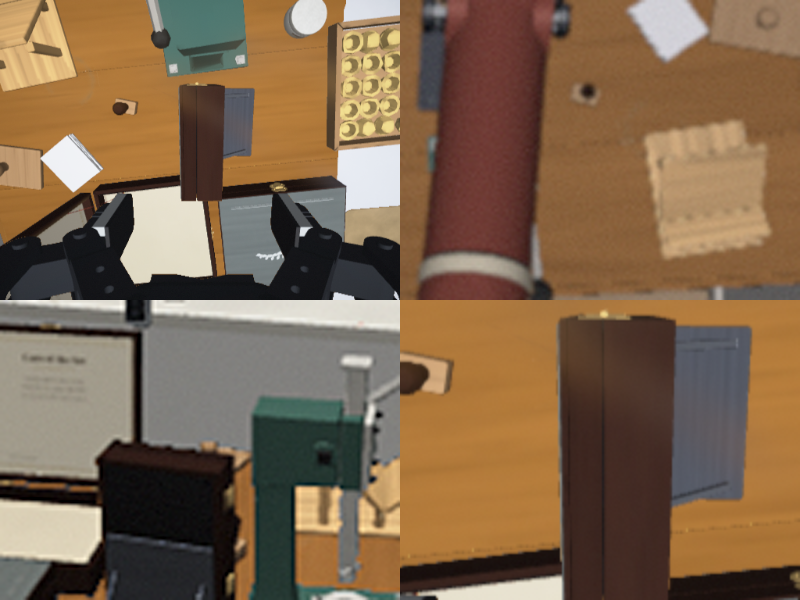

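Run:
```python
from pl import *
w=dict(np.load("pics/w8.npz"));zt=-.0122
for n,a,b,z in(("lid hinge",229.5,109,.169),("back hinge",287.5,110,.169),("lid free",231.7,256,.169),("back free",285.4,256,.169),("foot near",325,113.5,.003),("foot far",321.5,199.5,.003)):
    q=onz(w,a,b,zt+z);print(n,"u",((q-K)@u).round(4),"v",((q-K)@v).round(4))
print(current_ft_force())
```

```text
lid hinge u -0.0468 v -0.0631
back hinge u -0.0012 v -0.0624
lid free u -0.0477 v 0.0623
back free u -0.0003 v 0.0624
foot near u 0.0596 v -0.0555
foot far u 0.0606 v 0.0567
[-0.07543496 -0.28714147 -0.33585225]
```

```bash
python3 -c "
from rig import *
hand_in();print(current_time())"
```

```text
the job is handed in; nothing more can be done
the job is handed in; nothing more can be done
```

The display box is put away: shut, upright on end, and against the front of the bookend with its lid facing away. I handed it in after about 42 s of the 72 s allowed.

**What I did:** I pushed the lid down along its arc while the box leaned in the stand, stopping at about 11 N against its end stop. I then gripped the shut box across its thickness (pads closed at 45 mm), lifted it out and stood it upright. I slid it up to the bookend until the push reached about 5 N, released it and backed off.

**Last checks (wrist camera):**
- **Flush:** the back is within about 1 mm of the bookend face at both sides.
- **Centred:** it is within about 1 mm of the bookend's centre.
- **Lid and bystanders:** the lid seam is closed. The cards, stamp and white jar look undisturbed, as does the visible part of the paddle. I did not check the black jar, tape or vial at the end.
- **Robot clear:** it was touching nothing, with about 0.4 N residual on the wrist.

**What disagreed:**
- The fixed cameras and the robot's own position readings differed by about 12–17 mm in height and 5 mm in x. I relied on contact forces and the wrist camera instead.
- The scene camera showed the box about 8 % narrower than my model, though its centre matched.
- Just before release the wrist still carried the box's weight. It may therefore have settled by a fraction of a millimetre when the fingers opened.

I viewed 20 pictures, about double the budget of 10.

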